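# Wind the clamping fixture shut on the waveguide block

## Robot

A 6-joint arm with a two-finger parallel gripper is mounted at the origin on the work surface. World frame = base frame: x ahead of the robot, y to its left, z up, the work surface at z = 0. Lengths are in m, angles in rad, forces in N, time in s.
With the tool pointing down it reaches from about 0.35 to 0.975 m from the base axis. Payload 4.9 kg.
Tool frame: the origin (TCP) lies at the very end of the fingers, on their centre line; the grasp point (between the pads) lies 19 mm behind it (manip.grasp_offset is the distance from the TCP to the grasp point, in m); z points along the fingers, y is the line along which they close (so a half turn about z gives the same grasp; the last joint's range is limited). The gripper opens to 85 mm and grips with 20 to 120 N. Pads are 22 mm wide; open, the fingers measure 114 mm over their backs; the gripper's body (76 mm by 85 mm) begins 54 mm behind the grasp point. The pads swing forward as they close: fully open they stand 13 mm farther back than shut.
Start: joints at [-0.119, 0.053, 1.613, -0, 1.476, -0.119], TCP at [0.625, 0, 0.231] pointing down, gripper open.
Joint ranges: [-3.01, 3.01], [-1.01, 2.22], [0.06, 2.58], [-1.02, 4.17], [0.09, 2.62], [-3.14, 3.14]. Speed limits (rad/s): [2.57, 2.57, 3.14, 3.14, 3.14, 3.14].

## Interface

Orientations are given as a unit quaternion [w, x, y, z].
In Python, from plant import manip, eyes, job_done, models gives the robot as it stands.
- The arm moves only by the tool servo_tool, never from a script. Its argument "motion" is one flat list of numbers, 5 for each row, row after row: the opening, from -1 (shut) to 1 (fully open), then the shift along the tool's x, y, z normalised to -1 to 1, where 1 is 120 mm, then the turn about the tool's z normalised to -1 to 1, where 1 is 45 degrees. A call has 1 to 5 rows; each row is the pose to reach, as a shift and turn from the pose commanded when the call began, along the tool's axes at that moment; what a row does not reach only later rows make up. A row lasts 1/8 s, in which the tool goes at most 62.5 mm and 10.7 degrees, less where a joint would pass 70% of its speed; a pose out of reach is approached as far as the arm can. A call with a number of a shift or a turn outside -1 to 1 is refused whole. A call with a gripper value outside its range is refused whole. The fingers move at their own pace and stop on an object; the grip force is fixed at half the most. Time passes only in rows, so rows that repeat a pose let the fingers close. It gives the time, the measured TCP pose, the force, the opening and the grip force at its end, in the units of the state.
- manip.state(): the state, without advancing time (a new reading comes with each control period).
- eyes.grab_frame(name): name is "scene" or "side" or "wrist"; returns (picture, depth): 480x640x3 uint8, red, green, blue; 480x640 float32, m along the optical axis (not along the pixel's ray), 0 where there is no reading.
- eyes.camera_params(name): a dict with "fov_y" (degrees; the focal length in pixels is half the picture's height over the tangent of half this angle, whatever the lens; pixels are square), "cx", "cy" (the principal point, pixels), "pose" (4x4, takes a point from camera to world coordinates); the wrist camera has in their place "T_tool_cam" (4x4, takes a point from camera to tool coordinates, whose origin is the TCP and whose axes are the flange's). Camera axes: x right, y up, looking along -z (the intrinsics and any distortion apply to the point x, -y, -z); pixel columns grow to the right and rows downward; lengths in m; the calibration is good to about 2 mm. A picture is of the moment at which its call begins: read the wrist's pose just before it. camera_params takes no time and is no camera call.
- job_done(): hands the job in; it is judged then, once.
Trained networks look in the newest picture that a camera, given by its name, has taken for a name from the list of things; names that differ only in an ending like _2 or _b are one class to them, and where a whole thing is asked for, a point or a joint stands for the part that bears it (a point fixed in the world has none). Each returns a list of dicts, best first, with "p" (0 to 1); they miss things now and then, are a little off and sometimes report something else, mostly with a low value. They report only what shows in the picture. A call takes as long as a camera call.
- models.regions_of(camera, label): "mask" (480x640 bool, what is visible of it) and "pixel" ([column, row] in pixels, amid what is visible of it).
The state is a dict: "time": time; "joint_pos": joint angles; "joint_vel": joint speeds; "joint_efforts": joint torques, N m; "tool_pos": TCP position; "tool_rot": TCP orientation; "contact_force": force on the tool from outside, world axes, zero at the start; "ft_torque": the same for the moment, N m; "gripper_width": opening from 0.0 (shut) to 1.0 (fully open); "grasp_force": force on a finger pad.
Only numpy, scipy, OpenCV 4.12 (cv2) and the standard library are available. Lean on these libraries where they do the work, as an engineer would, in place of code of your own. Each camera call takes 0.05 s, during which the arm holds its last target. There are 200 camera calls.

## Task

Two clamping fixtures with four-spoked capstans stand on the assembly bench, and a waveguide block with small gold pins sits in one of them. Clamp that block: push the spokes of its capstan around clockwise, seen from above, until the sliding jaw is fully home against the block and the capstan comes to its stop. Move the jaw by the capstan alone, and leave the capstan of the empty fixture as it is.

Things in the scene. Friction and masses are not known exactly. Their poses are not given: they have to be found in the camera images.
- work_fixture: Fixture with the block. Origin: capstan axis at table level; x towards the jaws, y left, z up (mm). Base plate x -90..250, y -85..85, 12 thick; grey housing below the spokes, top z 50. Steel hub 28 across, top z 119. Four level round steel spokes at 90 degrees, 10 thick, centreline z 100, bare from 14 to 62 out; black end balls 20 across, centred 72 out. Block x 166..224, y -50..50.
- work_jaw: Its sliding jaw: dark steel, 20 x 120 mm, top z 86, spanning x 104..124 mm from its origin, which lies at the fixture's origin when open and moves along x with the jaw. Moved only by the capstan. Before it, a fixed clear guard sheet covers the capstan's rear half (fixture x 16..101, y -85..85, z 117..120, wall at x 100): spokes can be reached from above in the front half only.
- work_capstan (a joint): Its turn q, rad: 0 jaw open (42 mm gap), growing clockwise seen from above to a hard stop at 3.4, jaw against the block (12.3 mm/rad). Starts at 0 to 1.2. One spoke points at angle -q from the fixture's x axis (counter-clockwise positive), the others at 90 degree steps. Friction 0.15 N m (3 N on a spoke); stays where left.
- spare_spoke (a point): End ball of one spoke of the empty fixture's capstan, 72 mm out from its axis, 100 mm up; x points outwards along the spoke. That fixture is built like the other (same sizes, capstan, guard and jaws) but has no block between its jaws, and stands on the other side, left or right. Not to be turned.

How it is judged:
At the end, for the whole second after the job is handed in: The capstan of the fixture with the block stands at rest within 0.2 rad (11 degrees, 2.5 mm of jaw travel) of its clamped stop at 3.4 rad, and the spoke ends of the empty fixture are within 20 mm of where they started (distance of spare_spoke from where it was at the start of the episode below 0.02 m and velocity of joint work_capstan between -0.1 and 0.1 rad/s and value of joint work_capstan above 3.2 rad); the robot touches nothing.
It fails at once if the empty fixture's capstan is turned (a spoke's end moves more than 20 mm) (distance of spare_spoke from where it was at the start of the episode above 0.02 m).
It fails at once if the sliding jaw is pushed or pulled with the fingers instead of wound by its capstan (contact force between the fingers and work_jaw above 3 N).
It also fails if it takes over 45 s, if anything falls off the work surface, if the arm or the gripper's body presses on something with over 40 N, if the wrist force passes 120 N, or if a joint passes its speed limit or range.

## Working session

There is one attempt and no reset: what is moved stays moved. The work goes in short steps, Python scripts to look and compute and a tool call to move; the robot and the scene stay as the last step left them, time stands still between calls to the robot, and variables do not carry over. Pictures are saved under pics/ and viewed, at most 10 in all, crops included, and the job is handed in when it is done.

Besides the shell and the picture viewer there is one more tool, called after ">>>" as name(argument=value, ...) on one line, values as JSON. servo_tool: Moves the arm, as the interface text tells. Its arguments: {"type":"object","properties":{"motion":{"type":"array","items":{"type":"number","minimum":-1,"maximum":1}}},"required":["motion"]}

```bash
mkdir -p pics; ls; python3 - <<'E'
from plant import manip, eyes, models
import cv2, numpy as np
print(manip.state())
for n in ["scene","side"]:
    p,d=eyes.grab_frame(n); cv2.imwrite(f"pics/{n}.png",p[:,:,::-1]); np.savez(f"{n}.npz",p=p,d=d)
    c=eyes.camera_params(n); print(n,c)
    for l in ["work_fixture","work_capstan","work_jaw","spare_spoke"]:
        print(l,[(r['p'],r['pixel'],int(r['mask'].sum())) for r in models.regions_of(n,l)])
print(eyes.camera_params("wrist"))
E
```

```text
pics
{'time': 0.0, 'joint_pos': array([-1.18987018e-01,  5.33986211e-02,  1.61430610e+00,  2.69110242e-05,
        1.47598104e+00, -1.18994510e-01]), 'joint_vel': array([ 7.92128527e-05,  2.31704772e-05, -6.80115567e-04, -3.89314721e-04,
       -1.25271230e-03,  5.23790718e-04]), 'joint_efforts': array([ 2.70554956e-04, -3.93670499e+01, -3.70175600e+01, -1.62778279e-04,
        6.93513779e-03, -6.06393527e-06]), 'tool_pos': array([6.24377560e-01, 9.04845216e-05, 2.30029895e-01]), 'tool_rot': array([-8.30918613e-04,  7.07104656e-01,  7.07108132e-01, -6.36414322e-04]), 'contact_force': array([-0.28766053, -0.9108085 ,  0.14444312]), 'ft_torque': array([-0.0243181 , -0.02799134, -0.02298977]), 'grasp_force': 0.0, 'gripper_width': 1.0044393302327428}
scene {'fov_y': 44.702408148664155, 'cx': 324.52322965659783, 'cy': 245.9316121310195, 'pose': array([[ 0.15314193, -0.84667906,  0.50959015,  1.07593013],
       [ 0.98817023,  0.12692948, -0.08607263, -0.08506233],
       [ 0.00819388,  0.51674315,  0.85610127,  0.96603092],
       [ 0.        ,  0.        ,  0.        ,  1.        ]])}
wo
[... 411 characters left out ...]
65 ,  0.54436313,  0.57589539],
       [ 0.        ,  0.        ,  0.        ,  1.        ]])}
work_fixture [(0.75, [360.3, 216.6], 12045)]
work_capstan [(0.71, [397.2, 191.7], 932)]
work_jaw [(0.58, [330.3, 205.6], 533)]
spare_spoke [(0.77, [238.1, 342.2], 2319)]
{'fov_y': 60.54911293410642, 'cx': 316.3748689434644, 'cy': 240.37863015893996, 'T_tool_cam': array([[-5.68498464e-05,  9.53413011e-01,  3.01668074e-01,
         7.71130158e-02],
       [ 9.99999598e-01, -2.15898825e-04,  8.70793415e-04,
         5.58283612e-04],
       [ 8.95355555e-04,  3.01668002e-01, -9.53412615e-01,
        -1.41817059e-01],
       [ 0.00000000e+00,  0.00000000e+00,  0.00000000e+00,
         1.00000000e+00]])}
```

View pics/scene.png

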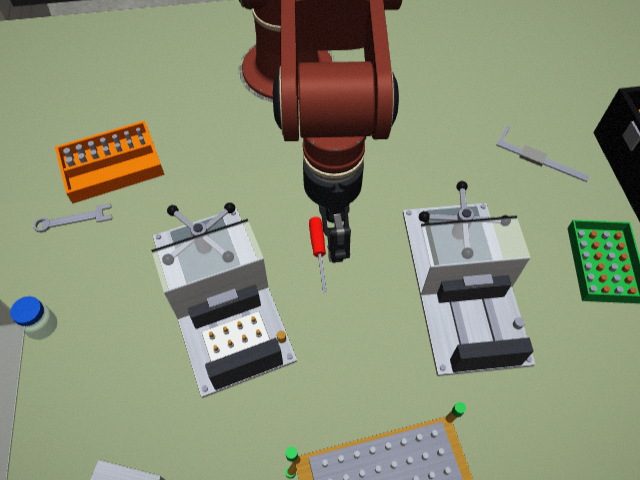

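View pics/side.png

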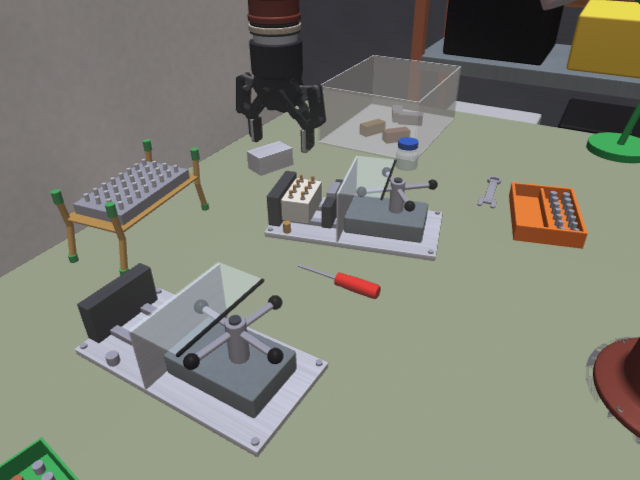

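The scene picture shows the work fixture, with the block, on the image left (world −y). Its hub is at (198,228), the reachable front balls are at (173,210) and (230,208), and the far plate corners are near (203,393) and (295,358). The spare fixture is on the right (+y), with its hub at (465,214). The side view agrees with this.

```bash
cat > h.py <<'E'
import numpy as np
from plant import eyes, manip
from scipy.spatial.transform import Rotation as R
def pose(name, st=None):
    c=eyes.camera_params(name)
    if name!="wrist": return c, np.array(c["pose"])
    T=np.eye(4); q=st["tool_rot"]; T[:3,:3]=R.from_quat([q[1],q[2],q[3],q[0]]).as_matrix(); T[:3,3]=st["tool_pos"]
    return c, T@c["T_tool_cam"]
def onplane(name,uv,z,st=None):
    c,T=pose(name,st); f=240/np.tan(np.radians(c["fov_y"]/2))
    d=T[:3,:3]@np.array([(uv[0]-c["cx"])/f,-(uv[1]-c["cy"])/f,-1.])
    return T[:3,3]+d*(z-T[2,3])/d[2]
def project(name,P,st=None):
    c,T=pose(name,st); f=240/np.tan(np.radians(c["fov_y"]/2))
    p=(np.asarray(P)-T[:3,3])@T[:3,:3]
    return np.c_[c["cx"]-f*p[:,0]/p[:,2], c["cy"]+f*p[:,1]/p[:,2]]
E
python3 - <<'E'
from h import *
pts={"hub":((198,228),.119),"b1":((173,210),.1),"b2":((230,208),.1),"r1":((168,260),.1),"r2":((228,257),.1),"c1":((203,394),.012),"c2":((296,359),.012)}
P={k:onplane("scene",*v) for k,v in pts.items()}
for k in P: print(k,P[k].round(4))
for k,v in {"hub":((465,214),.119),"b1":((462,186),.1),"b2":((424,217),.1),"c1":((440,373),.012),"c2":((533,365),.012)}.items(): print("spare",k,onplane("scene",v[0],v[1]).round(4))
for k,v in {"hub":((398,181),.119),"b1":((433,184),.1),"b2":((410,206),.1)}.items(): print("side",k,onplane("side",v[0],v[1]).round(4))
m=(P["c1"]+P["c2"])/2; dv=m-P["hub"]; print(np.linalg.norm(dv[:2]),np.degrees(np.arctan2(dv[1],dv[0])))
e=P["c2"]-P["c1"]; print(np.linalg.norm(e[:2]),np.degrees(np.arctan2(e[1],e[0]))-90)
c=np.mean([P[k] for k in("b1","b2","r1","r2")],0); print(c)
for k in("b1","b2","r1","r2"):
    v=P[k]-c; print(k,np.linalg.norm(v[:2]),np.degrees(np.arctan2(v[1],v[0])))
E
```

```text
hub [ 0.5037 -0.21    0.119 ]
b1 [ 0.4456 -0.2555  0.1   ]
b2 [ 0.4563 -0.1541  0.1   ]
r1 [ 0.5486 -0.266   0.1   ]
r2 [ 0.5578 -0.1647  0.1   ]
c1 [ 0.7608 -0.2316  0.012 ]
c2 [ 0.7238 -0.0719  0.012 ]
spare hub [0.5436 0.2543 0.119 ]
spare b1 [0.4701 0.2737 0.1   ]
spare b2 [0.5271 0.1873 0.1   ]
spare c1 [0.7849 0.1655 0.012 ]
spare c2 [0.7951 0.3261 0.012 ]
side hub [ 0.499  -0.2053  0.119 ]
side b1 [ 0.4457 -0.2607  0.1   ]
side b2 [ 0.455  -0.1571  0.1   ]
0.2455681302736881 13.732592924899278
0.16388422890465257 13.025665481431659
[ 0.50208314 -0.21009176  0.1       ]
b1 0.0724419575451397 -141.18968686412407
b2 0.07227966956315815 129.26296855451963
r1 0.07273931422919849 -50.29033288475268
r2 0.07187269243965501 39.171391798257815
```

```bash
cat > plan.py <<'E'
import numpy as np
C=np.array([.502,-.210]); Y=13.3
def rows(start, wps, g=-1):
    """start, wps: world x,y,z (m), yaw of tool y (deg); prints rows, 5 per call; returns commanded end pose"""
    s=np.array(start,float)
    for i in range(0,len(wps),5):
        out=[]; a=np.radians(s[3]); ex=np.array([-np.sin(a),np.cos(a)]); ey=np.array([np.cos(a),np.sin(a)])
        for w in wps[i:i+5]:
            d=np.array(w[:2])-s[:2]
            r=np.round([d@ex/.12,d@ey/.12,-(w[2]-s[2])/.12,-(w[3]-s[3])/45],2); assert abs(r).max()<=1,r
            out+=[g,*r.tolist()]
        s=np.r_[s[:2]+.12*(r[0]*ex+r[1]*ey), s[2]-.12*r[2], s[3]-45*r[3]]
        print(out,"->",s.round(4).tolist())
    return s
def peg(spoke_rel, gap, z=.08, r=46):
    """peg pose behind (counter-clockwise side of) the spoke at fixture angle spoke_rel; gap mm to its surface"""
    w=np.radians(spoke_rel+Y); d=np.array([np.cos(w),np.sin(w)]); t=np.array([-d[1],d[0]])
    return [*(C+r/1e3*d+(16+gap)/1e3*t), z, spoke_rel+Y-180]
E
python3 - <<'E'
from plan import *
s=[.6244,.0001,.230,0]; e=np.array(peg(206,14,.2)); s=np.array(s)
print(e)
w=[s+(e-s)*min(k/7,1) for k in range(1,9)]+[e]*2
rows(s,[list(v) for v in w[:3]]+[list(w[2])]*2+[list(v) for v in w[3:6]]+[list(w[5])]*2+[list(v) for v in w[6:]])
E
```

```text
[ 0.48540478 -0.26235073  0.2        39.3       ]
[-1, -0.31, -0.17, 0.04, -0.12, -1, -0.62, -0.33, 0.07, -0.25, -1, -0.94, -0.5, 0.11, -0.37, -1, -0.94, -0.5, 0.11, -0.37, -1, -0.94, -0.5, 0.11, -0.37] -> [0.5644, -0.1127, 0.2168, 16.65]
[-1, -0.25, -0.24, 0.03, -0.13, -1, -0.5, -0.49, 0.07, -0.25, -1, -0.75, -0.74, 0.1, -0.38, -1, -0.75, -0.74, 0.1, -0.38, -1, -0.75, -0.74, 0.1, -0.38] -> [0.5051, -0.2244, 0.2048, 33.75]
[-1, -0.17, -0.31, 0.04, -0.12, -1, -0.17, -0.31, 0.04, -0.12, -1, -0.17, -0.31, 0.04, -0.12, -1, -0.17, -0.31, 0.04, -0.12] -> [0.4855, -0.262, 0.2, 39.15]
```

>>> servo_tool(motion=[-1,-0.31,-0.17,0.04,-0.12,-1,-0.62,-0.33,0.07,-0.25,-1,-0.94,-0.5,0.11,-0.37,-1,-0.94,-0.5,0.11,-0.37,-1,-0.94,-0.5,0.11,-0.37])

```text
time: 1.12
tool_pos: [0.5653, -0.1125, 0.2184]
tool_rot: [0.0, 0.598, 0.802, 0.0]
contact_force: [0.4, -0.2, -0.3]
gripper_width: -0.002
grasp_force: 0.0
```

>>> servo_tool(motion=[-1,-0.25,-0.24,0.03,-0.13,-1,-0.5,-0.49,0.07,-0.25,-1,-0.75,-0.74,0.1,-0.38,-1,-0.75,-0.74,0.1,-0.38,-1,-0.75,-0.74,0.1,-0.38])

```text
time: 1.75
tool_pos: [0.5065, -0.2236, 0.2064]
tool_rot: [0.0, 0.471, 0.882, 0.0]
contact_force: [-0.9, 1.0, -0.2]
gripper_width: -0.002
grasp_force: 0.0
```

>>> servo_tool(motion=[-1,-0.17,-0.31,0.04,-0.12,-1,-0.17,-0.31,0.04,-0.12,-1,-0.17,-0.31,0.04,-0.12,-1,-0.17,-0.31,0.04,-0.12])

```text
time: 2.25
tool_pos: [0.4868, -0.261, 0.2015]
tool_rot: [0.0, 0.429, 0.903, 0.0]
contact_force: [0.4, 0.1, 0.3]
gripper_width: -0.002
grasp_force: 0.0
```

```bash
python3 - <<'E'
from h import *; from plan import *
import cv2
st=manip.state(); print(st["time"],st["tool_pos"],st["tool_rot"],st["gripper_width"])
p,d=eyes.grab_frame("wrist"); p=np.ascontiguousarray(p[:,:,::-1])
for a in (206,116):
    w=np.radians(a+Y); q=np.r_[C+.072*np.array([np.cos(w),np.sin(w)]),.1]
    u=project("wrist",[q],st)[0]; print(a,u); cv2.drawMarker(p,tuple(int(v) for v in u),(0,0,255),0,14)
t=project("wrist",[[*peg(206,14)[:2],.1],[*C,.119]],st); print(t)
for u in t: cv2.drawMarker(p,tuple(int(v) for v in u),(255,0,255),0,14)
cv2.imwrite("pics/w1.png",p)
E
```

```text
2.25 [ 0.48684872 -0.26104042  0.20154155] [1.93991017e-04 4.28809886e-01 9.03394722e-01 1.42167868e-04] -0.0017013293789897692
206 [269.18665889 192.6732177 ]
116 [396.3044827   62.10841818]
[[312.81386079 240.3838173 ]
 [395.23958883 199.01670377]]
```

View pics/w1.png

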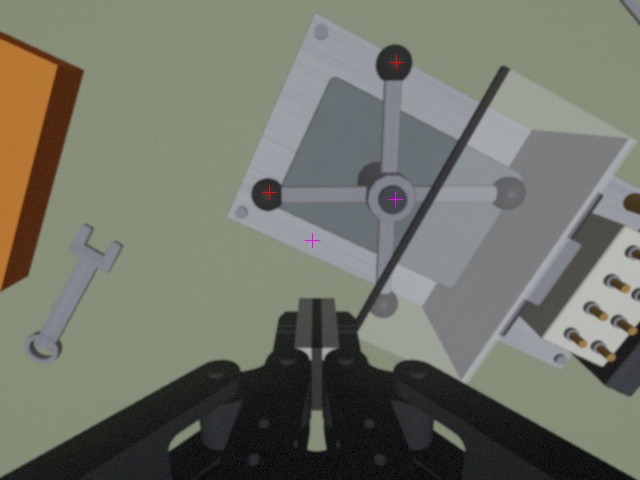

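The projected marks land on the hub and both front balls, so the pose estimate is good. The peg site at (313,240) is clear of the spokes and the guard.

```bash
python3 - <<'E'
from plan import *
s=[.4855,-.262,.2,39.15]
w=[peg(206,14,z) for z in (.16,.12,.08,.08,.08)]
w+=[peg(206,7)]+[peg(a,0) for a in (206,200,193,186,179,172,165,158,151,144,138,138,138,138)]
rows(s,w)
E
```

```text
[-1, -0.0, -0.0, 0.33, -0.0, -1, -0.0, -0.0, 0.67, -0.0, -1, -0.0, -0.0, 1.0, -0.0, -1, -0.0, -0.0, 1.0, -0.0, -1, -0.0, -0.0, 1.0, -0.0] -> [0.4855, -0.262, 0.08, 39.15]
[-1, 0.06, -0.0, 0.0, -0.0, -1, 0.11, -0.0, 0.0, -0.0, -1, 0.16, -0.01, 0.0, 0.13, -1, 0.2, -0.02, 0.0, 0.29, -1, 0.25, -0.03, 0.0, 0.44] -> [0.4638, -0.241, 0.08, 19.35]
[-1, 0.05, -0.01, 0.0, 0.16, -1, 0.1, -0.02, 0.0, 0.31, -1, 0.15, -0.02, 0.0, 0.47, -1, 0.2, -0.01, 0.0, 0.62, -1, 0.25, -0.0, 0.0, 0.78] -> [0.4538, -0.2127, 0.08, -15.75]
[-1, 0.04, -0.02, 0.0, 0.15, -1, 0.09, -0.02, 0.0, 0.29, -1, 0.09, -0.02, 0.0, 0.29, -1, 0.09, -0.02, 0.0, 0.29, -1, 0.09, -0.02, 0.0, 0.29] -> [0.4544, -0.2017, 0.08, -28.8]
```

>>> servo_tool(motion=[-1,0,0,0.33,0,-1,0,0,0.67,0,-1,0,0,1.0,0,-1,0,0,1.0,0,-1,0,0,1.0,0])

```text
time: 2.92
tool_pos: [0.4872, -0.2624, 0.083]
tool_rot: [0.001, 0.429, 0.903, -0.0]
contact_force: [-0.2, -0.2, 1.0]
gripper_width: 0.0
grasp_force: 0.0
```

>>> servo_tool(motion=[-1,0.06,0,0,0,-1,0.11,0,0,0,-1,0.16,-0.01,0,0.13,-1,0.2,-0.02,0,0.29,-1,0.25,-0.03,0,0.44])

```text
time: 3.55
tool_pos: [0.4658, -0.2422, 0.083]
tool_rot: [0.003, 0.58, 0.815, -0.0]
contact_force: [3.9, -3.0, -1.2]
gripper_width: 0.0
grasp_force: 2.0
```

Contact is light (about 5 N), so I'll carry on along the arc.

>>> servo_tool(motion=[-1,0.05,-0.01,0,0.16,-1,0.1,-0.02,0,0.31,-1,0.15,-0.02,0,0.47,-1,0.2,-0.01,0,0.62,-1,0.25,0,0,0.78])

```text
time: 4.18
tool_pos: [0.4548, -0.2142, 0.083]
tool_rot: [0.002, 0.799, 0.602, -0.001]
contact_force: [-0.6, -4.6, 0.0]
gripper_width: 0.001
grasp_force: 2.3
```

>>> servo_tool(motion=[-1,0.04,-0.02,0,0.15,-1,0.09,-0.02,0,0.29,-1,0.09,-0.02,0,0.29,-1,0.09,-0.02,0,0.29,-1,0.09,-0.02,0,0.29])

```text
time: 4.8
tool_pos: [0.4552, -0.2022, 0.0817]
tool_rot: [0.001, 0.861, 0.509, 0.0]
contact_force: [-0.6, -3.1, 2.1]
gripper_width: 0.002
grasp_force: 1.6
```

```bash
python3 - <<'E'
from plan import *
s=[.4544,-.2017,.08,-28.8]
e=np.array(peg(229,16,.18)); b=peg(138,12); u=[*b[:2],.18,b[3]]; b[3]=u[3]=s[3]
u=np.array(u)
w=[b,b,[*b[:2],.13,b[3]],list(u),list(u)]
w+=[list(u+(e-u)*min(k/9,1)) for k in range(1,13)]
rows(s,w)
E
```

```text
[-1, -0.1, -0.0, -0.0, -0.0, -1, -0.1, -0.0, -0.0, -0.0, -1, -0.1, -0.0, -0.42, -0.0, -1, -0.1, -0.0, -0.83, -0.0, -1, -0.1, -0.0, -0.83, -0.0] -> [0.4486, -0.2122, 0.1796, -28.8]Traceback (most recent call last):
  File "<stdin>", line 7, in <module>
  File "plan.py", line 10, in rows
    r=np.round([d@ex/.12,d@ey/.12,-(w[2]-s[2])/.12,-(w[3]-s[3])/45],2); assert abs(r).max()<=1,r
                                                                               ^^^^^^^^^^^^^^^
AssertionError: [-0.08  0.36 -0.   -1.12]
```

>>> servo_tool(motion=[-1,-0.1,0,0,0,-1,-0.1,0,0,0,-1,-0.1,0,-0.42,0,-1,-0.1,0,-0.83,0,-1,-0.1,0,-0.83,0])

```text
time: 5.42
tool_pos: [0.4516, -0.2137, 0.1859]
tool_rot: [0.004, 0.861, 0.509, 0.002]
contact_force: [0.3, -1.1, -1.0]
gripper_width: 0.002
grasp_force: 0.0
```

```bash
python3 - <<'E'
from plan import *
s=[.4486,-.2122,.1796,-28.8]
e=np.array(peg(229,16,.18)); u=np.array(s)
w=[list(u+(e-u)*min(k/12,1)) for k in range(1,16)]
rows(s,w)
E
```

```text
[-1, -0.01, 0.05, -0.0, -0.17, -1, -0.02, 0.11, -0.0, -0.34, -1, -0.04, 0.16, -0.0, -0.51, -1, -0.05, 0.22, -0.0, -0.67, -1, -0.06, 0.27, -0.0, -0.84] -> [0.4735, -0.2341, 0.1796, 9.0]
[-1, -0.05, 0.04, -0.0, -0.17, -1, -0.09, 0.07, -0.0, -0.34, -1, -0.13, 0.11, -0.0, -0.51, -1, -0.18, 0.14, -0.0, -0.68, -1, -0.22, 0.18, -0.0, -0.85] -> [0.499, -0.2568, 0.1796, 47.25]
[-1, -0.05, 0.0, -0.0, -0.17, -1, -0.11, 0.0, -0.0, -0.33, -1, -0.11, 0.0, -0.0, -0.33, -1, -0.11, 0.0, -0.0, -0.33, -1, -0.11, 0.0, -0.0, -0.33] -> [0.5087, -0.2658, 0.1796, 62.1]
```

>>> servo_tool(motion=[-1,-0.01,0.05,0,-0.17,-1,-0.02,0.11,0,-0.34,-1,-0.04,0.16,0,-0.51,-1,-0.05,0.22,0,-0.67,-1,-0.06,0.27,0,-0.84])

```text
time: 6.05
tool_pos: [0.4736, -0.2337, 0.179]
tool_rot: [-0.002, 0.648, 0.762, 0.0]
contact_force: [0.1, -0.9, -0.2]
gripper_width: -0.001
grasp_force: 0.0
```

>>> servo_tool(motion=[-1,-0.05,0.04,0,-0.17,-1,-0.09,0.07,0,-0.34,-1,-0.13,0.11,0,-0.51,-1,-0.18,0.14,0,-0.68,-1,-0.22,0.18,0,-0.85])

```text
time: 6.68
tool_pos: [0.499, -0.2564, 0.1789]
tool_rot: [-0.002, 0.362, 0.932, 0.001]
contact_force: [0.2, -0.1, 0.1]
gripper_width: -0.001
grasp_force: 0.0
```

>>> servo_tool(motion=[-1,-0.05,0,0,-0.17,-1,-0.11,0,0,-0.33,-1,-0.11,0,0,-0.33,-1,-0.11,0,0,-0.33,-1,-0.11,0,0,-0.33])

```text
time: 7.3
tool_pos: [0.5091, -0.2655, 0.1805]
tool_rot: [-0.0, 0.241, 0.97, 0.0]
contact_force: [-1.1, -0.3, -0.5]
gripper_width: 0.002
grasp_force: 0.0
```

```bash
python3 - <<'E'
from h import *; from plan import *
import cv2
st=manip.state(); print(st["time"],st["tool_pos"],st["tool_rot"])
p,d=eyes.grab_frame("wrist"); p=np.ascontiguousarray(p[:,:,::-1])
for a in (228,138):
    w=np.radians(a+Y); q=np.r_[C+.072*np.array([np.cos(w),np.sin(w)]),.1]
    u=project("wrist",[q],st)[0]; cv2.drawMarker(p,tuple(int(v) for v in u),(0,0,255),0,14)
for gap,c in ((16,(255,0,255)),(9,(255,255,0))):
    P=np.array(peg(229,gap)); a=np.radians(P[3]); ex=np.array([-np.sin(a),np.cos(a)]); ey=np.array([np.cos(a),np.sin(a)])
    q=[[*(P[:2]+i*.011*ex+j*.0145*ey),.12] for i,j in((1,1),(1,-1),(-1,-1),(-1,1))]
    cv2.polylines(p,[project("wrist",q,st).astype(int)],True,c,1)
cv2.imwrite("pics/w2.png",p)
E
```

```text
7.3 [ 0.5090786  -0.26553804  0.1805474 ] [-2.63484242e-04  2.41499868e-01  9.70400799e-01  1.81331202e-04]
```

View pics/w2.png

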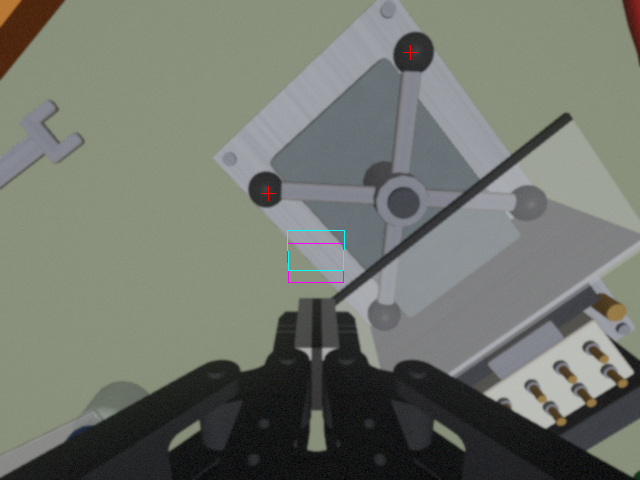

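The second spoke is at (267,190), close to the predicted mark. A peg footprint with the smaller gap clears the guard edge, so I'll use a 7 mm gap.

```bash
python3 - <<'E'
from plan import *
s=[.5087,-.2658,.1796,62.1]
w=[peg(229,7,.18),peg(229,7,.16)]+[peg(229,7,z) for z in (.12,.08,.08)]
w+=[peg(a,0) for a in (229,225,218,211,204,197,190,183,177,172,169,167,165,164,164)]
rows(s,w)
E
```

```text
[-1, 0.07, 0.0, -0.0, -0.0, -1, 0.07, 0.0, 0.16, -0.0, -1, 0.07, 0.0, 0.5, -0.0, -1, 0.07, 0.0, 0.83, -0.0, -1, 0.07, 0.0, 0.83, -0.0] -> [0.5013, -0.2619, 0.08, 62.1]
[-1, 0.06, 0.0, 0.0, -0.0, -1, 0.09, -0.01, 0.0, 0.08, -1, 0.14, -0.02, 0.0, 0.24, -1, 0.19, -0.02, 0.0, 0.4, -1, 0.24, -0.02, 0.0, 0.55] -> [0.4747, -0.2505, 0.08, 37.35]
[-1, 0.05, -0.01, 0.0, 0.16, -1, 0.09, -0.02, 0.0, 0.31, -1, 0.14, -0.02, 0.0, 0.47, -1, 0.19, -0.02, 0.0, 0.6, -1, 0.22, -0.01, 0.0, 0.71] -> [0.4577, -0.2303, 0.08, 5.4]
[-1, 0.02, -0.01, 0.0, 0.07, -1, 0.03, -0.01, 0.0, 0.11, -1, 0.05, -0.01, 0.0, 0.16, -1, 0.06, -0.02, 0.0, 0.18, -1, 0.06, -0.02, 0.0, 0.18] -> [0.4547, -0.2233, 0.08, -2.7]
```

>>> servo_tool(motion=[-1,0.07,0,0,0,-1,0.07,0,0.16,0,-1,0.07,0,0.5,0,-1,0.07,0,0.83,0,-1,0.07,0,0.83,0])

```text
time: 7.98
tool_pos: [0.4986, -0.2596, 0.0761]
tool_rot: [-0.005, 0.241, 0.97, 0.002]
contact_force: [-0.7, -0.0, -0.0]
gripper_width: 0.001
grasp_force: 0.0
```

>>> servo_tool(motion=[-1,0.06,0,0,0,-1,0.09,-0.01,0,0.08,-1,0.14,-0.02,0,0.24,-1,0.19,-0.02,0,0.4,-1,0.24,-0.02,0,0.55])

```text
time: 8.6
tool_pos: [0.4769, -0.2525, 0.0843]
tool_rot: [0.004, 0.445, 0.895, -0.001]
contact_force: [1.9, -3.4, -2.0]
gripper_width: -0.003
grasp_force: 2.1
```

>>> servo_tool(motion=[-1,0.05,-0.01,0,0.16,-1,0.09,-0.02,0,0.31,-1,0.14,-0.02,0,0.47,-1,0.19,-0.02,0,0.6,-1,0.22,-0.01,0,0.71])

```text
time: 9.22
tool_pos: [0.4589, -0.2323, 0.0842]
tool_rot: [0.003, 0.674, 0.739, -0.001]
contact_force: [-2.5, -4.8, 0.2]
gripper_width: 0.002
grasp_force: 2.1
```

>>> servo_tool(motion=[-1,0.02,-0.01,0,0.07,-1,0.03,-0.01,0,0.11,-1,0.05,-0.01,0,0.16,-1,0.06,-0.02,0,0.18,-1,0.06,-0.02,0,0.18])

```text
time: 9.85
tool_pos: [0.4572, -0.226, 0.0838]
tool_rot: [0.004, 0.724, 0.69, -0.0]
contact_force: [1.6, -8.0, -1.8]
gripper_width: 0.003
grasp_force: 4.0
```

>>> servo_tool(motion=[-1,0.02,0,0,0,-1,0.04,0,0,0,-1,0.04,0,0,0,-1,0.04,0,0,0])

```text
time: 10.35
tool_pos: [0.4572, -0.2258, 0.0841]
tool_rot: [0.008, 0.724, 0.69, -0.004]
contact_force: [1.0, -24.2, -6.6]
gripper_width: -0.002
grasp_force: 11.9
```

The TCP stopped moving while the force rose to 24 N, so the capstan is at its stop. Next I'll back off, lift and check.

>>> servo_tool(motion=[-1,-0.1,0,0,0,-1,-0.2,0,0,0,-1,-0.2,0,-0.4,0,-1,-0.2,0,-0.8,0,-1,-0.2,0,-1,0])

```text
time: 10.98
tool_pos: [0.4556, -0.2431, 0.205]
tool_rot: [0.002, 0.723, 0.69, 0.001]
contact_force: [-0.6, -1.0, -0.5]
gripper_width: 0.002
grasp_force: 0.0
```

>>> servo_tool(motion=[-1,0,0,0,0,-1,0,0,0,0,-1,0,0,0,0])

```text
time: 11.35
tool_pos: [0.4535, -0.2418, 0.1991]
tool_rot: [-0.002, 0.724, 0.69, -0.0]
contact_force: [-0.3, 0.7, -1.1]
gripper_width: 0.0
grasp_force: 0.0
```

```bash
python3 - <<'E'
from h import *; from plan import *
import cv2
st=manip.state(); print(st["time"],st["tool_pos"])
p,d=eyes.grab_frame("wrist"); p=np.ascontiguousarray(p[:,:,::-1])
for a in (165.2,75.2,255.2,-14.8):
    w=np.radians(a+Y); q=np.r_[C+.072*np.array([np.cos(w),np.sin(w)]),.1]
    u=project("wrist",[q],st)[0]; cv2.drawMarker(p,tuple(int(v) for v in u),(0,0,255),0,14)
s=eyes.grab_frame("scene")[0][:,:,::-1]; s=np.ascontiguousarray(s)
cv2.imwrite("pics/end.png",cv2.resize(np.hstack([p,s]),(800,300),interpolation=cv2.INTER_AREA))
E
```

```text
11.35 [ 0.45353764 -0.24184523  0.19909944]
```

View pics/end.png

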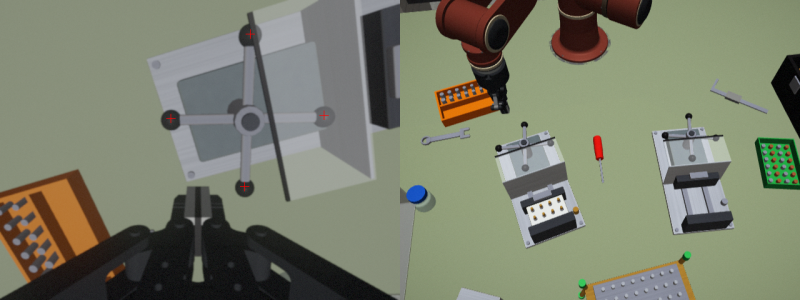

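The balls sit on the marks predicted for q = 3.4, the jaw is against the block, the spare capstan hasn't moved, and the arm is clear of everything.

```bash
python3 -c "
from plant import job_done; print(job_done())"
```

```text
the job is handed in; nothing more can be done
None
```

The block is clamped: its capstan is at the 3.4 rad stop, the spare fixture's capstan is where it started, the arm is clear, and I handed the job in at about 11.5 s (the verdict was not shown).

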